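# Cull the bent and the short spit pin

## Task

Sort out the steel spit pins lying on the carving board: put the bent one in the steel bowl, and stand the short one point down in the narrow-necked grey vase, pushed in until it stands on the vase's floor. On its way to the vase, lean the short pin point down in the groove of the sloping wooden rest and let go of it there, so that you can take it again by its top end. Leave the three good pins and everything else where they are, and do not tip the vase or the bowl over.

Things in the scene. Friction and masses are not known exactly. Their poses are not given: they have to be found in the camera images.
- board: Dark wooden carving board, 220 (x) x 380 (y) x 12 mm thick, fixed; the five pins and the bottle opener lie on it side by side, about 58 mm apart, in any order. Origin at the centre of its underside.
- pin_good0: Good spit pin: straight square steel bar, 10 x 10 x 180 mm, its last 18 mm tapering to a blunt point. Stays on the board. Origin at the middle of its length on its underside; x runs along the bar towards the point, z up.
- pin_good1: Good spit pin: straight square steel bar, 10 x 10 x 180 mm, its last 18 mm tapering to a blunt point. Stays on the board. Origin at the middle of its length on its underside; x runs along the bar towards the point, z up.
- pin_good2: Good spit pin: straight square steel bar, 10 x 10 x 180 mm, its last 18 mm tapering to a blunt point. Stays on the board. Origin at the middle of its length on its underside; x runs along the bar towards the point, z up.
- pin_short: The short spit pin: the same straight 10 x 10 mm square bar with the same 18 mm point, but only 125 mm long overall, about 95 g. Origin at the middle of its length on its underside (bar axis 5 mm above it); x runs along the bar towards the point, which is 62.5 mm from the origin.
- pin_short_tip (a point): The middle of the short pin's pointed end, on the bar's axis. Same axes as the pin.
- pin_bent: The bent spit pin: the same 10 x 10 mm bar, kinked by 40 degrees in the middle of its length, so it lies as a flat wide V of two 90 mm arms. Origin on its underside, near the centre of mass; the outer kink lies 15 mm from it towards -y; from the kink one arm (pointed) runs towards +x turned 20 degrees to +y, the other towards -x turned 20 degrees to +y. End to end 169 mm.
- rest: Sloping rest of light wood, fixed, 110 x 70 mm base, 76 mm high. A straight groove 20 mm wide with 10 mm high cheeks rises at 45 degrees from its foot towards the rest's -x. Origin at the centre of its underside, z up.
- rest_foot (a point): Foot of the groove: the middle of the groove's floor line where it meets the stop that carries the pin's point; 35 mm towards +x of the rest's origin and 14 mm up. The groove's floor and cheeks reach 78 mm up the slope from here; a leaning short pin sticks out 47 mm beyond them. Same axes as the rest.
- vase: Small grey ceramic vase, loose, about 0.5 kg, 85 mm high, belly 80 mm wide, neck narrowing to a bore of 23 mm about 66 mm up and flaring to 29 mm at the mouth. Inner floor 6 mm above its underside. Origin at the centre of its underside, z up.
- vase_mouth (a point): Centre of the vase's mouth, 85 mm above its underside.
- bowl: Stainless steel bowl, loose, 220 mm across the rim, 75 mm high, wall 4 mm. Origin at the centre of its underside, z up.
- opener: Chrome bottle opener, flat, 132 mm long, 28 mm wide at its head, 6 mm thick, lying among the pins. Bystander. Origin near the middle, underside.
- tongs: Wooden tongs, 235 mm long, lying crosswise beyond the bowl. Bystander. Origin near the middle, underside; x along them.
- jar: Clear plastic jar, sealed, 76 mm wide, 110 mm high, beyond the board. Bystander. Origin at the centre of its underside.
- mug: White ceramic mug, 72 mm wide, 85 mm high, beyond the board. Bystander. Origin at the centre of its underside.
- salt_pot: Wooden salt pot with a knob, 68 mm wide, 60 mm high, beyond the rest. Bystander. Origin at the centre of its underside.
Mind the look-alikes: they are no part of the job. Leave any blue or pink look-alike of the vase alone. What is shaped like the rest but red is not meant.

How it is judged (in metres and radians):
On the way:
1. the short pin leans point down in the groove of the sloping rest, let go (distance between pin_short_tip and rest_foot below 0.03 m and angle between pin_short's own x axis and vertical between 2.1 and 2.6 rad and linear speed of pin_short below 0.03 m/s and contact force between the fingers and pin_short below 0.1 N), for 0.3 s.
At the end, for the whole second after the job is handed in: Bent pin in the bowl, its middle below the rim and within 90 mm of the axis; short pin point down in the vase, point within 16 mm of its floor, leaning under 30 deg; both released, at rest; bowl and vase upright; good pins moved under 30 mm, opener, tongs, jar, mug, salt pot under 40 mm (horizontal distance between pin_bent and bowl below 0.09 m and z of pin_bent in the frame of bowl between 0 and 0.075 m and linear speed of each of pin_bent, pin_short below 0.03 m/s and contact force between the fingers and pin_bent below 0.1 N and angle between bowl's own z axis and vertical below 0.2 rad and z of pin_short_tip in the frame of vase below 0.022 m and horizontal distance between pin_short_tip and vase below 0.035 m and angle between pin_short's own x axis and vertical above 2.6 rad and contact force between the fingers and pin_short below 0.1 N and angle between vase's own z axis and vertical below 0.15 rad and distance of each of pin_good0, pin_good1, pin_good2 from where it was at the start of the episode below 0.03 m and distance of each of opener, tongs, jar, mug, salt_pot from where it was at the start of the episode below 0.04 m); the robot touches nothing.
It fails at once if the vase is tipped over (angle between vase's own z axis and vertical above 0.5 rad).
It fails at once if the bowl is tipped over (angle between bowl's own z axis and vertical above 0.7 rad).
It also fails if it takes over 66 s, if anything falls off the work surface, if the arm or the gripper's body presses on something with over 40 N, if the wrist force passes 120 N, or if a joint passes its speed limit or range.

## Robot

A 7-joint arm with a two-finger parallel gripper is mounted at the origin on the work surface. World frame = base frame: x ahead of the robot, y to its left, z up, the work surface at z = 0. Lengths are in m, angles in degrees, forces in N, time in s.
With the tool pointing down it reaches from about 0.425 to 1.025 m from the base axis. Payload 9.4 kg.
Tool frame: the origin (TCP) lies at the very end of the fingers, on their centre line; the grasp point (between the pads) lies r.tcp_to_grasp behind it (r.tcp_to_grasp is the distance from the TCP to the grasp point, in m); z points along the fingers, y is the line along which they close (so a half turn about z gives the same grasp; the last joint's range is limited). The gripper opens to 93 mm and grips with 3 to 60 N. Pads are 15 mm wide; open, the fingers measure 128 mm over their backs; the gripper's body (75 mm by 188 mm) begins 65 mm behind the grasp point.
Start: joints at [59.891, 34.337, -0.143, 91.639, 0.103, 54.024, -4.572], TCP at [0.315, -0.653, 0.197] pointing down, gripper open.
Joint ranges: [-147.43, 147.43], [-19.82, 112.94], [-74.19, 73.91], [6.32, 146.72], [-59.91, 239.91], [6.04, 106.73], [-150.56, 150.56]. Speed limits (degrees/s): [127.2, 127.2, 172.46, 172.46, 180, 180, 180].

## Interface

Orientations are given as [roll, pitch, yaw] about the fixed x, y, z axes, in that order (R = Rz(yaw) Ry(pitch) Rx(roll)).
In Python, from cell import r gives the robot as it stands. The module is installed in compiled form; this text tells all that it offers.
- The arm moves only by the shell command python3 -m crank 'ROWS' [OPENING] [FORCE]. ROWS is JSON, a list that holds one entry, the list of rows, each a list of 4 numbers: the shift along the tool's x, y, z in units of 50 mm (1.0 is 50 mm), then the turn about the tool's z in units of 8 degrees (1.0 is 8 degrees). In form: [[[x, y, z, yaw], ...]]. A call has 1 to 5 rows; each row shifts and turns the commanded pose from where the row before left it, along the tool's axes as they then stand; what a row does not reach is not made up. A row lasts 1/10 s, in which the tool goes at most 50 mm and 8.59 degrees, less where a joint would pass 70% of its speed; a pose out of reach is approached as far as the arm can. A call is refused whole if a number of a shift passes 1 or a number of a turn 1, either way. A call with a gripper value outside its range is refused whole. OPENING is the finger opening in mm, from 0 to 93, set as the call begins (- or left out, the last holds). The fingers move at their own pace and stop on an object; FORCE is the grip in N (left out, the last holds). Time passes only in rows, so rows that do not move let the fingers close. It gives the time, the measured TCP pose, the force, the opening and the grip force at its end, in the units of the state.
- r.observe(): the state, without advancing time (a new reading comes with each control period).
- r.camera(name): name is "scene" or "side" or "wrist"; returns a dict with "frame" (384x512x3 uint8, red, green, blue), "fovy" (degrees; the focal length in pixels is half the picture's height over the tangent of half this angle, whatever the lens; pixels are square), "cx", "cy" (the principal point, pixels), "camera_from_world" (4x4, takes a point from world to camera coordinates); the wrist camera has in their place "hand_eye" (4x4, takes a point from camera to tool coordinates, whose origin is the TCP and whose axes are the flange's). Camera axes: x right, y down, z forward; pixel columns grow to the right and rows downward; lengths in m; the calibration is good to about 2 mm. A picture is of the moment at which its call begins: read the wrist's pose just before it. There is no depth.
- r.job_done(): hands the job in; it is judged then, once.
The state is a dict: "t": time; "joint_pos": joint angles; "dq": joint speeds; "tau": joint torques, N m; "tcp_pos": TCP position; "orientation": TCP orientation; "force": force on the tool from outside, world axes, zero at the start; "wrist_torque": the same for the moment, N m; "finger_gap": finger opening in m; "gripper_force": force on a finger pad.
Only numpy, scipy, OpenCV 4.12 (cv2) and the standard library are available. Lean on these libraries where they do the work, as an engineer would, in place of code of your own. Each camera call takes 0.05 s, during which the arm holds its last target. There are 200 camera calls.

## Working session

There is one attempt and no reset: what is moved stays moved. The work goes in short steps, Python scripts to look and compute and a shell command to move; the robot and the scene stay as the last step left them, time stands still between calls to the robot, and variables do not carry over. Pictures are saved under pics/ and viewed, at most 10 in all, crops included, and the job is handed in when it is done.

```bash
mkdir -p pics
cat > h.py <<'E'
import numpy as np, cv2
from cell import r
from scipy.spatial.transform import Rotation as R
def cam(n):
    s=r.observe(); c=r.camera(n); f=c["frame"]; h=f.shape[0]
    fl=h/2/np.tan(np.radians(c["fovy"])/2)
    K=np.array([[fl,0,c["cx"]],[0,fl,c["cy"]],[0,0,1]])
    if n=="wrist":
        T=np.eye(4); T[:3,:3]=R.from_euler("xyz",s["orientation"],degrees=True).as_matrix(); T[:3,3]=s["tcp_pos"]
        W=T@np.array(c["hand_eye"])
    else: W=np.linalg.inv(np.array(c["camera_from_world"]))
    return f,K,W
def ray(K,W,uv,z):
    uv=np.atleast_2d(uv).astype(float)
    d=np.c_[uv,np.ones(len(uv))]@np.linalg.inv(K).T@W[:3,:3].T
    o=W[:3,3]; return o+d*((z-o[2])/d[:,2])[:,None]
def proj(K,W,p):
    q=np.c_[np.atleast_2d(p),np.ones(len(np.atleast_2d(p)))]@np.linalg.inv(W).T
    q=q[:,:3]@K.T; return q[:,:2]/q[:,2:]
def save(n,f): cv2.imwrite("pics/"+n+".png",f[...,::-1])
E
python3 - <<'E'
from h import *
for n in ["scene","side","wrist"]:
    f,K,W=cam(n); np.savez("pics/"+n,f=f,K=K,W=W); save(n,f); print(n,W[:3,3].round(3),W[:3,2].round(2),K[0,0])
print(r.observe(), r.tcp_to_grasp)
a=[cv2.imread("pics/%s.png"%n) for n in("scene","side")]
E
```

```text
scene [ 0.918 -0.446  0.995] [-0.33  0.39 -0.86] 381.3307085930547
side [0.231 0.962 0.932] [ 0.23 -0.74 -0.63] 478.5284732884701
wrist [ 0.375 -0.623  0.383] [-0.22 -0.11 -0.97] 341.4634174680875
{'t': 0.15, 'joint_pos': array([59.8894233 , 34.37387277, -0.1441822 , 91.66930003,  0.10269156,
       54.02239   , -4.57193922]), 'dq': array([ 0.02840351, -0.07355064,  0.06057507, -0.17918594,  0.02326564,
       -0.08482163, -0.11529126]), 'tau': array([ 3.78981858e-03, -7.65583634e+01,  1.49969112e+00, -2.52565724e+01,
       -5.22355037e-02,  1.48470135e-02,  1.42225904e-04]), 'tcp_pos': array([ 0.31440045, -0.65286692,  0.19636706]), 'orientation': array([-1.79934902e+02,  6.84074243e-03,  2.57180674e+01]), 'force': array([-0.35579521, -0.8174024 ,  0.50895833]), 'wrist_torque': array([ 0.00371013, -0.02233656, -0.03431487]), 'gripper_force': 0.0, 'finger_gap': 0.09355710903285691} 0.0188
```

View pics/scene.png

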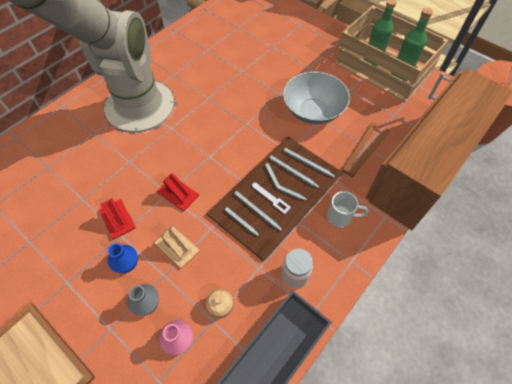

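View pics/side.png

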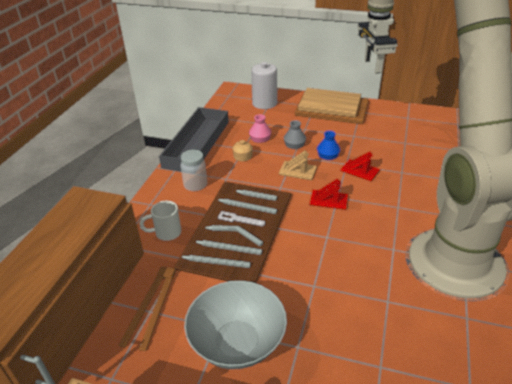

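The scene view shows the pins on the board. The short one is at about (242,222), the bent one at (285,183), and the opener at (271,197). The bowl is at (316,98), the grey vase at (142,299) and the wooden rest at (177,247). The side view agrees: short pin (257,195), bent (236,233), vase (294,135), rest (298,166).

Run:
```python
from h import *
for n,box,thr in [("scene",(205,135,345,262),0),("side",(180,180,295,280),0)]:
    d=np.load(f"pics/{n}.npz"); f,K,W=d["f"],d["K"],d["W"]
    x0,y0,x1,y1=box
    # board polygon: dark brown
    hsv=cv2.cvtColor(f,cv2.COLOR_RGB2HSV)
    m=((hsv[...,1]<90)&(hsv[...,2]>95)).astype(np.uint8); mm=np.zeros_like(m); mm[y0:y1,x0:x1]=m[y0:y1,x0:x1]
    cs,_=cv2.findContours(mm,cv2.RETR_EXTERNAL,cv2.CHAIN_APPROX_NONE)
    for c in cs:
        if cv2.contourArea(c)<40: continue
        uv=np.argwhere(cv2.drawContours(np.zeros_like(m),[c],-1,1,-1))[:,::-1]
        P=ray(K,W,uv,0.018)[:,:2]; rc=cv2.minAreaRect((P*1000).astype(np.float32))
        mu=P.mean(0); w,v=np.linalg.eigh(np.cov(P.T)); a=v[:,1]; t=(P-mu)@a
        e0,e1=mu+a*t.min(),mu+a*t.max()
        print(n,uv.mean(0).round(),"cen",mu.round(3),"rect c",np.round(rc[0]),np.round(rc[1]),"ang",np.degrees(np.arctan2(a[1],a[0])).round(1),e0.round(3),e1.round(3))
d=np.load("pics/scene.npz")["f"]; e=np.load("pics/side.npz")["f"]
A=cv2.resize(d[215:335,120:220],None,fx=4,fy=4,interpolation=2)
B=cv2.resize(e[110:190,255:325],None,fx=5.5,fy=5.5,interpolation=2); B=cv2.resize(B,(385,480))
save("crop1",np.hstack([A,B]))
```

```text
scene [298. 256.] cen [ 0.761 -0.09 ] rect c [758. -88.] [75. 37.] ang -138.1 [ 0.788 -0.065] [ 0.732 -0.116]
scene [223. 240.] cen [ 0.575 -0.187] rect c [ 586. -196.] [ 42. 167.] ang -179.1 [ 0.672 -0.186] [ 0.504 -0.188]
scene [241. 221.] cen [ 0.573 -0.111] rect c [ 575. -111.] [ 15. 128.] ang 178.7 [ 0.639 -0.113] [ 0.511 -0.11 ]
scene [258. 210.] cen [ 0.587 -0.055] rect c [587. -54.] [ 16. 183.] ang 177.7 [ 0.678 -0.059] [ 0.495 -0.051]
scene [327. 216.] cen [0.749 0.061] rect c [777.   4.] [330. 157.] ang 81.8 [ 0.717 -0.163] [0.764 0.163]
scene [272. 198.] cen [0.594 0.003] rect c [586.   3.] [ 33. 141.] ang 178.3 [0.656 0.001] [0.515 0.005]
scene [282. 184.] cen [0.585 0.061] rect c [583.  60.] [ 41. 175.] ang 172.5 [0.67 0.05] [0.497 0.073]
scene [294. 171.] cen [0.583 0.12 ] rect c [582. 120.] [184.  19.] ang -177.5 [0.674 0.124] [0.49  0.116]
scene [309. 162.] cen [0.598 0.178] rect c [598. 177.] [182.  18.] ang -174.2 [0.688 0.187] [0.507 0.169]
side [217. 261.] cen [0.599 0.176] rect c [602. 176.] [183.  24.] ang -174.2 [0.693 0.185] [0.511 0.167]
side [229. 247.] cen [0.584 0.119] rect c [588. 119.] [185.  25.] ang -177.3 [0.681 0.124] [0.496 0.115]
side [235. 232.] cen [0.587 0.06 ] rect c [587.  58.] [ 49. 171.] ang 171.5 [0.672 0.047] [0.503 0.072]
side [240. 218.] cen [0.593 0.005] rect c [588.   6.] [ 41. 142.] ang 178.5 [0.659 0.003] [0.517 0.007]
side [248. 205.] cen [ 0.588 -0.057] rect c [591. -57.] [ 28. 183.] ang 177.4 [ 0.683 -0.061] [ 0.5   -0.053]
side [257. 194.] cen [ 0.577 -0.113] rect c [ 580. -114.] [ 29. 129.] ang 178.4 [ 0.644 -0.115] [ 0.515 -0.112]
side [194. 184.] cen [ 0.779 -0.11 ] rect c [ 780. -106.] [75. 51.] ang -171.1 [ 0.82  -0.104] [ 0.745 -0.116]
```

View pics/crop1.png

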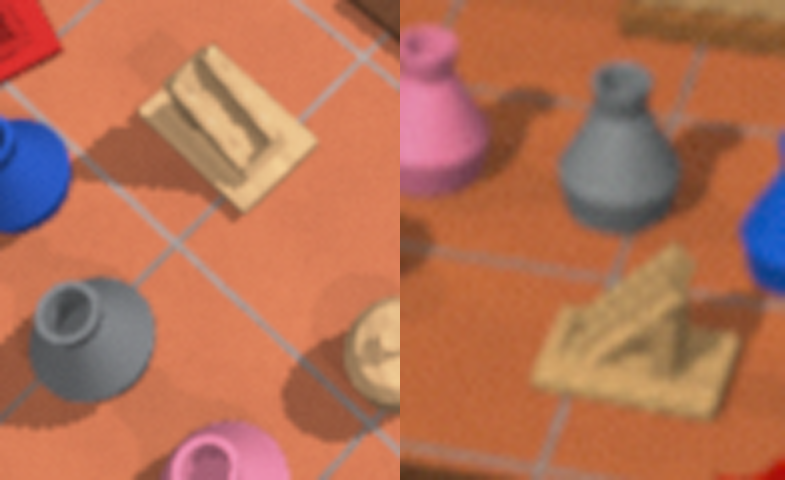

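The crop shows the grey vase mouth at about scene (137,293). The rest's groove foot is at about (186,255), with its high end towards the upper left, which is world -x. Next I'll locate the rest, vase and bowl by casting rays, and check which end of the short pin is the point.

Run:
```python
from h import *
S={n:np.load(f"pics/{n}.npz") for n in("scene","side","wrist")}
def ry(n,uv,z): d=S[n]; return ray(d["K"],d["W"],uv,z)[:,:2].round(3).tolist()
f=S["scene"]["f"]
hs=lambda f:cv2.cvtColor(f,cv2.COLOR_RGB2HSV)
# rest mask
for n,(x0,y0,x1,y1) in {"scene":(150,222,204,275),"side":(275,148,320,182)}.items():
    h=hs(S[n]["f"]); 
    m=((h[...,0]>=12)&(h[...,0]<28)&(h[...,1]<150)&(h[...,2]>105)).astype(np.uint8); mm=m*0; mm[y0:y1,x0:x1]=m[y0:y1,x0:x1]
    c=max(cv2.findContours(mm,0,1)[0],key=cv2.contourArea); print(n,"rest",cv2.contourArea(c),cv2.approxPolyDP(c,2,True)[:,0].tolist())
print("base corners scene z=.01",ry("scene",[(199.2,250.5),(180.7,268.5)],0.01),"foot",ry("scene",[(185.5,254)],0.014))
print("side z0",ry("side",[(279,173.3),(311.4,179.3),(316.5,166.2)],0.005))
# vase mouth
print("mouth scene",ry("scene",[(137,293)],0.085),"side",ry("side",[(295.5,123)],0.085))
# bowl rim ellipses
for n,(x0,y0,x1,y1) in {"scene":(275,65,360,130),"side":(175,275,295,372)}.items():
    h=hs(S[n]["f"]); m=((h[...,1]<75)&(h[...,2]>70)).astype(np.uint8); mm=m*0; mm[y0:y1,x0:x1]=m[y0:y1,x0:x1]
    c=max(cv2.findContours(mm,0,1)[0],key=cv2.contourArea); x,y,w,hh=cv2.boundingRect(c)
    l,rr=c[c[...,0].argmin(),0],c[c[...,0].argmax(),0]; t=c[c[...,1].argmin(),0]
    print(n,"bowl",x,y,w,hh,l,rr,ry(n,[l,rr,t],0.075))
# width profile of short pin
d=S["side"]
for n in("scene","side"):
    d=S[n]; M=[]
    X=np.linspace(.505,.65,30)
    row=[]
    for x in X:
        ys=np.linspace(-.14,-.085,56); uv=proj(d["K"],d["W"],np.c_[np.full(56,x),ys,np.full(56,.02)]).astype(np.float32)
        g=cv2.remap(cv2.cvtColor(d["f"],cv2.COLOR_RGB2GRAY),uv[:,:1],uv[:,1:],1)[:,0].astype(float); row.append(int((g>110).sum()))
    print(n,row)
```

```text
scene rest 936.5 [[172, 226], [155, 241], [155, 244], [181, 267], [198, 249]]
side rest 620.5 [[316, 166], [307, 163], [308, 153], [304, 150], [289, 161], [284, 161], [279, 173], [311, 179]]
base corners scene z=.01 [[0.544, -0.251], [0.543, -0.32]] foot [[0.525, -0.283]]
side z0 [[0.543, -0.251], [0.435, -0.247], [0.433, -0.321]]
mouth scene [[0.536, -0.439]] side [[0.535, -0.442]]
scene bowl 279 71 73 55 [279  94] [351  90] [[0.381, 0.296], [0.551, 0.466], [0.394, 0.45]]
side bowl 184 280 107 92 [184 319] [290 345] [[0.584, 0.405], [0.348, 0.406], [0.526, 0.275]]
scene [0, 0, 13, 14, 14, 14, 13, 13, 13, 13, 13, 13, 14, 14, 13, 13, 14, 13, 13, 13, 14, 13, 14, 12, 11, 9, 8, 0, 0, 0]
side [0, 0, 0, 22, 23, 23, 23, 22, 21, 22, 22, 23, 23, 23, 23, 22, 23, 23, 23, 24, 22, 22, 23, 22, 19, 17, 15, 11, 0, 0]
```

View pics/wrist.png

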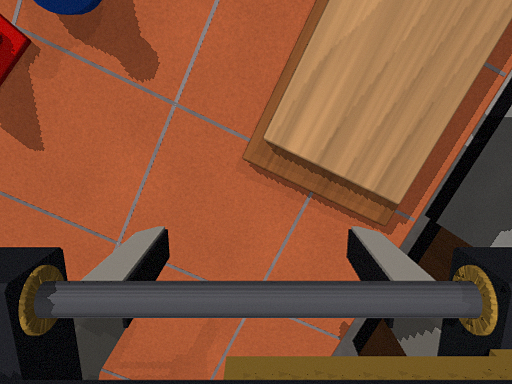

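The wrist view shows only the cutting board, floor tiles and my open fingers. The width profile puts the short pin's point towards +x. The measurements agree between views: rest foot ≈ (0.524,-0.285), vase mouth ≈ (0.536,-0.441), bowl ≈ (0.466,0.387). Bent pin next.

```bash
cat > plan.py <<'E'
import sys; from h import *
def plan(x,y,z,yaw):
    s=r.observe(); c=s["orientation"][2]; d=np.array([x,y,z])-s["tcp_pos"]
    t=(c-yaw+180)%360-180; M=lambda a:R.from_euler("xyz",[180,0,a],degrees=True).as_matrix()
    print("t %.2f tcp %s yaw %.1f gap %.4f gf %.1f F %s"%(s["t"],s["tcp_pos"].round(4),c,s["finger_gap"],s["gripper_force"],s["force"].round(1)))
    print(" units now-yaw",(M(c).T@d/.05).round(2),"final-yaw",(M(yaw).T@d/.05).round(2),"turn",round(t/8,2))
if __name__=="__main__": plan(*map(float,sys.argv[1:5]))
E
python3 - <<'E'
from h import *
for n,(x0,y0,x1,y1) in {"scene":(262,160,310,204),"side":(203,222,266,248)}.items():
    d=np.load(f"pics/{n}.npz"); h=cv2.cvtColor(d["f"],cv2.COLOR_RGB2HSV)
    m=((h[...,1]<90)&(h[...,2]>95)).astype(np.uint8); k,l,st,ce=cv2.connectedComponentsWithStats(m)
    u,v=(282,184) if n=="scene" else (235,232)
    i=min(range(1,k),key=lambda i:np.hypot(*(ce[i]-[u,v]))+(st[i,4]<40)*1e3)
    P=ray(d["K"],d["W"],np.argwhere(l==i)[:,::-1],.018)[:,:2]
    a=[P[(P[:,0]>lo)&(P[:,0]<hi)] for lo,hi in((.5,.57),(.6,.67))]
    L=[np.polyfit(q[:,0],q[:,1],1) for q in a]; xk=(L[1][1]-L[0][1])/(L[0][0]-L[1][0])
    print(n,[np.degrees(np.arctan(q[0])).round(1) for q in L],"kink",xk.round(3),np.polyval(L[0],xk).round(3),P.min(0).round(3),P.max(0).round(3),"at .53/.555",np.polyval(L[0],[.53,.555]).round(3),"at .6,.625",np.polyval(L[1],[.6,.625]).round(3))
E
python3 plan.py 0.6 0.05 0.2 0
```

```text
scene [np.float64(-26.2), np.float64(11.9)] kink 0.583 0.047 [0.498 0.039] [0.672 0.092] at .53/.555 [0.073 0.061] at .6,.625 [0.051 0.056]
side [np.float64(-26.5), np.float64(13.1)] kink 0.588 0.045 [0.504 0.033] [0.675 0.094] at .53/.555 [0.074 0.061] at .6,.625 [0.047 0.053]
t 0.15 tcp [ 0.3144 -0.6529  0.1964] yaw 25.7 gap 0.0936 gf 0.0 F [-0.4 -0.8  0.5]
 units now-yaw [ 11.25 -10.19  -0.07] final-yaw [  5.71 -14.06  -0.07] turn 3.21
```

```bash
python3 -m crank '[[[0,0,0,1],[0,0,0,1],[0,0,0,1],[0,0,0,1],[0,0,0,1]]]' 28 40; python3 -m crank '[[[0,0,0,1],[0,0,0,0.5],[0,0,0,0]]]'; python3 plan.py 0.56 0.059 0.2 -26.4
```

```text
t: 0.65
tcp_pos: [0.3145, -0.653, 0.1967]
orientation: [-180.0, 0.0, -14.6]
force: [-0.3, 0.3, -0.3]
finger_gap: 0.0575
gripper_force: 0.0
t: 0.95
tcp_pos: [0.3147, -0.6529, 0.1966]
orientation: [-180.0, 0.0, -26.3]
force: [0.6, 0.1, -0.5]
finger_gap: 0.0336
gripper_force: 0.0
t 0.95 tcp [ 0.3147 -0.6529  0.1966] yaw -26.3 gap 0.0336 gf 0.0 F [ 0.6  0.1 -0.5]
 units now-yaw [ -1.91 -14.94  -0.07] final-yaw [ -1.94 -14.93  -0.07] turn 0.01
```

```bash
python3 -m crank '[[[-0.12,-0.9,0,0],[-0.12,-0.9,0,0],[-0.12,-0.9,0,0],[-0.12,-0.9,0,0],[-0.12,-0.9,0,0]]]'|head -2; python3 -m crank '[[[-0.12,-0.9,0,0],[-0.12,-0.9,0,0],[-0.12,-0.9,0,0],[-0.12,-0.9,0,0],[-0.12,-0.9,0,0]]]'|head -2;python3 -m crank '[[[-0.12,-0.9,0,0],[-0.12,-0.9,0,0],[-0.12,-0.9,0,0],[-0.12,-0.9,0,0],[-0.12,-0.9,0,0]]]'|head -2;python3 -m crank '[[[0,-0.9,0,0],[0,-0.5,0,0],[0,0,0,0]]]'; python3 plan.py 0.56 0.059 0.015 -26.4
python3 - <<'E'
from h import *
f,K,W=cam("wrist"); np.savez("pics/w2",f=f,K=K,W=W)
g=f.copy()
for p in proj(K,W,[[.56,.059,.022],[.586,.046,.022]]): cv2.circle(g,tuple(int(v) for v in p),4,(0,255,0),1)
save("w2",g)
E
```

```text
t: 1.45
tcp_pos: [0.3876, -0.4364, 0.197]
t: 1.95
tcp_pos: [0.4604, -0.2215, 0.1972]
t: 2.45
tcp_pos: [0.5331, -0.0063, 0.1972]
t: 2.75
tcp_pos: [0.5651, 0.0591, 0.1967]
orientation: [-179.9, 0.0, -25.8]
force: [0.6, 0.8, -0.1]
finger_gap: 0.0279
gripper_force: 0.0
t 2.75 tcp [0.5651 0.0591 0.1967] yaw -25.8 gap 0.0279 gf 0.0 F [ 0.6  0.8 -0.1]
 units now-yaw [-0.09  0.05  3.63] final-yaw [-0.09  0.05  3.63] turn 0.07
```

View pics/w2.png

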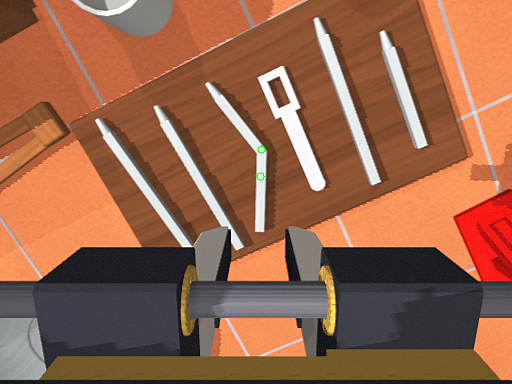

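The wrist view shows my grasp mark at (261,177) on the bent pin's blunt arm and the kink mark at (261,149), so the position is right. The short pin runs from its point at (384,32) to its blunt end at (421,147). I'll descend and grip.

```bash
python3 -m crank '[[[-0.08,0.05,0.8,0],[0,0,0.8,0],[0,0,0.8,0],[0,0,0.8,0],[0,0,0.42,0]]]' - 40|head -2; python3 -m crank '[[[0,0,0,0]]]' ; python3 -m crank '[[[0,0,0,0],[0,0,0,0],[0,0,0,0],[0,0,0,0]]]' 0 40; python3 plan.py 0.466 0.387 0.2 -26
python3 - <<'E'
from h import *
d=np.load("pics/w2.npz"); K,W=d["K"],d["W"]
print(ray(K,W,[(384,32),(421,147)],.02).round(4))
f=d["f"]; h=cv2.cvtColor(f,cv2.COLOR_RGB2HSV); m=((h[...,1]<70)&(h[...,2]>105)).astype(np.uint8)
k,l,st,ce=cv2.connectedComponentsWithStats(m); i=l[100,404]; P=ray(K,W,np.argwhere(l==i)[:,::-1],.022)[:,:2]
print(st[i],cv2.minAreaRect((P*1000).astype(np.float32)),P.mean(0))
E
```

```text
t: 3.3
tcp_pos: [0.5572, 0.0521, 0.0135]
t: 3.4
tcp_pos: [0.5568, 0.0522, 0.0136]
orientation: [179.8, 0.2, -26.3]
force: [-0.8, -0.2, 0.5]
finger_gap: 0.0279
gripper_force: 0.0
t: 3.8
tcp_pos: [0.5597, 0.0543, 0.0172]
orientation: [-179.9, -0.1, -26.3]
force: [0.1, -0.8, 0.5]
finger_gap: 0.0022
gripper_force: 0.0
t 3.80 tcp [0.5597 0.0543 0.0172] yaw -26.3 gap 0.0022 gf 0.0 F [ 0.1 -0.8  0.5]
 units now-yaw [-4.63 -5.14 -3.66] final-yaw [-4.6  -5.16 -3.66] turn -0.03
[[ 0.6367 -0.112   0.02  ]
 [ 0.5141 -0.1077  0.02  ]]
[ 379   30   49  119 1671] ((576.4178466796875, -108.10702514648438), (14.277717590332031, 124.6785659790039), 88.80414581298828) [ 0.57587166 -0.1083596 ]
```

```bash
python3 -m crank '[[[0,0,0,0]]]'
python3 - <<'E'
from h import *
f,K,W=cam("side"); g=cv2.resize(f[150:290,150:310],None,fx=4,fy=4,interpolation=2); save("s3",g)
f,K,W=cam("wrist"); np.savez("pics/w3",f=f,K=K,W=W); save("w3",f)
E
```

```text
t: 3.9
tcp_pos: [0.5594, 0.0543, 0.0168]
orientation: [-180.0, -0.1, -26.3]
force: [-0.6, 0.4, -0.4]
finger_gap: 0.0007
gripper_force: 0.0
```

View pics/w3.png

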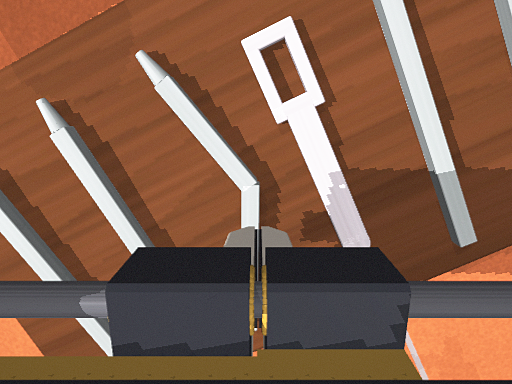

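The fingers closed fully at (258,232), while the pin lies to their left with its edges at about 242–258. The grasp missed, probably because the fingers sat too high and off-centre. I'll check whether the pin moved.

Run:
```python
from h import *
for n in("w2","w3"):
    d=np.load(f"pics/{n}.npz"); K,W=d["K"],d["W"]
    pts={"w2":[(258,150),(268,150),(208,85),(385,33)],"w3":[(241,186),(259,186),(138,53),(40,101)]}[n]
    print(n,ray(K,W,pts,.022).round(4)[:,:2].tolist())
    print("tcp px",proj(K,W,(np.array([0,0,0])+0)[None])[0].round(0))
d=np.load("pics/w3.npz"); K,W=d["K"],d["W"]; s=r.observe()
print("tcp px w3",proj(K,W,s["tcp_pos"]).round(1), s["tcp_pos"].round(4), proj(K,W,s["tcp_pos"]+[0,0,.01]).round(1))
print("line of pin at z .022: left/right edge px (242,226),(258,226)",ray(K,W,[(242,226),(258,226)],.022).round(4)[:,:2].tolist())
h=cv2.cvtColor(d["f"],cv2.COLOR_RGB2GRAY); print(h[222,236:266].tolist()); print(h[234,236:266].tolist())
```

```text
w2 [[0.5866, 0.0492], [0.582, 0.0397], [0.6677, 0.0662], [0.6353, -0.1118]]
tcp px [460. 490.]
w3 [[0.5868, 0.0514], [0.5824, 0.0426], [0.6698, 0.0666], [0.6723, 0.1237]]
tcp px [563. 687.]
tcp px w3 [[258.6 227.5]] [0.5592 0.0543 0.0164] [[258.6 233.7]]
line of pin at z .022: left/right edge px (242,226),(258,226) [[0.566, 0.0613], [0.562, 0.0533]]
[90, 85, 90, 84, 72, 205, 240, 238, 236, 236, 238, 241, 239, 236, 234, 235, 234, 234, 233, 236, 235, 245, 190, 83, 53, 65, 61, 60, 61, 65]
[132, 135, 130, 133, 133, 133, 133, 128, 129, 131, 129, 131, 130, 128, 131, 134, 132, 139, 96, 34, 6, 136, 102, 35, 13, 70, 131, 137, 132, 129]
```

View pics/s3.png

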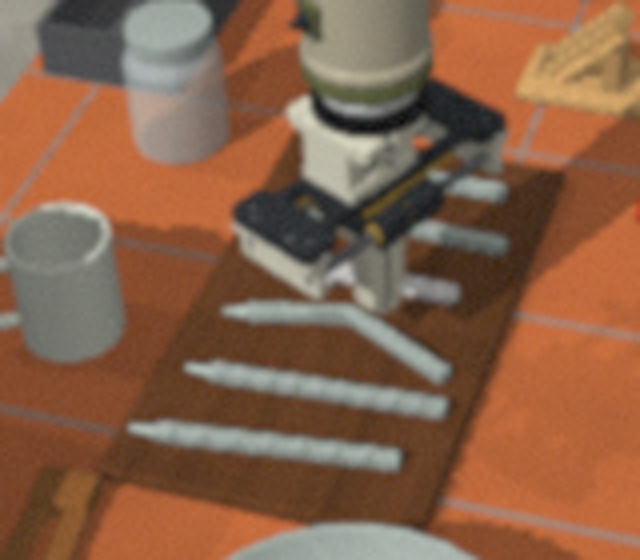

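Run:
```python
from h import *
for n in("side","scene"):
    d=np.load(f"pics/{n}.npz")
    q=proj(d["K"],d["W"],[[.5594,.0543,z] for z in(.012,.0165,.024,.03,.04)]); print(n,q.round(1).tolist(), ((q-[150,150])*4).round().tolist() if n=="side" else "")
```

```text
side [[245.3, 233.6], [245.3, 232.5], [245.2, 230.5], [245.1, 228.9], [244.9, 226.2]] [[381.0, 335.0], [381.0, 330.0], [381.0, 322.0], [380.0, 316.0], [380.0, 305.0]]
scene [[273.9, 181.3], [273.9, 180.6], [274.0, 179.2], [274.1, 178.2], [274.2, 176.4]]
```

The side view shows the bent pin unmoved and the closed fingers apparently above or behind it. I'll probe gently downwards to find where the tips really are.

```bash
for i in 1; do python3 -m crank '[[[0,0,0.08,0],[0,0,0,0],[0,0,0,0]]]'; python3 -m crank '[[[0,0,0.08,0],[0,0,0,0],[0,0,0,0]]]'; done
python3 - <<'E'
from h import *
d=np.load("pics/side.npz"); print(proj(d["K"],d["W"],[[.3144,-.6529,.1964]]).round())
E
```

```text
t: 4.3
tcp_pos: [0.5589, 0.0541, 0.0117]
orientation: [180.0, 0.0, -26.3]
force: [-0.1, 0.2, 0.1]
finger_gap: 0.0004
gripper_force: 0.0
t: 4.6
tcp_pos: [0.5589, 0.0541, 0.0078]
orientation: [180.0, 0.0, -26.3]
force: [-0.7, 0.4, -0.1]
finger_gap: 0.0002
gripper_force: 0.0
[[371.  74.]]
```

```bash
python3 -m crank '[[[0,0,0.08,0],[0,0,0,0]]]'|sed -n '2p;4p'; python3 -m crank '[[[0,0,0.08,0],[0,0,0,0]]]'|sed -n '2p;4p';python3 -m crank '[[[0,0,0.06,0],[0,0,0,0]]]'|sed -n '2p;4p'
```

```text
tcp_pos: [0.5589, 0.0542, 0.0036]
force: [-0.4, -1.1, -0.0]
tcp_pos: [0.5593, 0.0542, 0.0007]
force: [-1.4, -0.7, 11.5]
tcp_pos: [0.5594, 0.0541, 0.0003]
force: [-8.7, -0.5, 48.2]
```

The tips only make contact at a reading of z ≈ 0.001. They are above the pin, whose top is at 0.022, so the real tips sit about 20 mm above the reported TCP. I'll lift, open, shift onto the pin line and go lower while watching the force.

```bash
python3 -m crank '[[[0,0,-0.6,0],[0,-0.08,0,0],[0,0,0,0],[0,0,0,0]]]' 28 40|sed -n '2,5p'; python3 -m crank '[[[0,0,0.4,0],[0,0,0.2,0],[0,0,0.08,0],[0,0,0,0]]]'|sed -n '2,5p';python3 -m crank '[[[0,0,0.04,0],[0,0,0,0]]]'|sed -n '2,5p'
```

```text
tcp_pos: [0.5605, 0.0579, 0.0264]
orientation: [180.0, 0.0, -26.3]
force: [-0.1, -0.5, -0.2]
finger_gap: 0.0267
tcp_pos: [0.5601, 0.0575, -0.008]
orientation: [179.9, 0.1, -26.3]
force: [0.1, 0.4, -0.1]
finger_gap: 0.0278
tcp_pos: [0.5609, 0.0577, -0.0089]
orientation: [-180.0, -0.0, -26.3]
force: [0.3, -0.7, 0.8]
finger_gap: 0.0279
```

```bash
python3 -m crank '[[[0,0,0,0],[0,0,0,0],[0,0,0,0],[0,0,0,0]]]' 0 40|sed -n '2,6p'; python3 -m crank '[[[0,0,-0.5,0],[0,0,-0.5,0],[0,0,-0.8,0],[0,0,-0.8,0],[0,0,-0.8,0]]]'|sed -n '2,6p'; python3 plan.py 0.448 0.387 0.13 -26.3;python3 plan.py 0.448 0.387 0.13 -6.3
```

```text
tcp_pos: [0.561, 0.0578, -0.0087]
orientation: [-180.0, -0.0, -26.3]
force: [-0.2, 1.2, 2.7]
finger_gap: 0.0094
gripper_force: 40.0
tcp_pos: [0.5602, 0.0576, 0.1624]
orientation: [180.0, 0.0, -26.3]
force: [1.1, 0.3, -2.2]
finger_gap: 0.0094
gripper_force: 40.0
t 7.10 tcp [0.5602 0.0576 0.1624] yaw -26.3 gap 0.0094 gf 40.0 F [ 1.1  0.3 -2.2]
 units now-yaw [-4.93 -4.91  0.65] final-yaw [-4.93 -4.91  0.65] turn 0.0
t 7.10 tcp [0.5602 0.0576 0.1624] yaw -26.3 gap 0.0094 gf 40.0 F [ 1.1  0.3 -2.2]
 units now-yaw [-4.93 -4.91  0.65] final-yaw [-2.95 -6.3   0.65] turn -2.5
```

```bash
python3 -m crank '[[[-0.63,-0.6,0,0],[-0.63,-0.6,0,0],[-0.63,-0.6,0,0],[-0.63,-0.6,0,0],[-0.63,-0.6,0,0]]]'|sed -n '2p'; python3 -m crank '[[[-0.63,-0.6,0,0],[-0.63,-0.6,0,0],[-0.63,-0.6,0,0],[0,0,0.7,0],[0,0,0.7,0]]]' |sed -n '2p'; python3 -m crank '[[[0,0,0.4,0],[0,0,0.3,0],[0,0,0.1,0],[0,0,0,0]]]'; python3 plan.py 0.44 0.384 0.02 -26.3
```

```text
tcp_pos: [0.485, 0.2633, 0.161]
tcp_pos: [0.4396, 0.3877, 0.0906]
t: 8.5
tcp_pos: [0.4408, 0.3841, 0.0504]
orientation: [179.9, 0.0, -26.3]
force: [-0.6, -0.3, -1.4]
finger_gap: 0.0094
gripper_force: 40.0
t 8.50 tcp [0.4408 0.3841 0.0504] yaw -26.3 gap 0.0094 gf 40.0 F [-0.6 -0.3 -1.4]
 units now-yaw [-0.01  0.01  0.61] final-yaw [-0.01  0.01  0.61] turn 0.0
```

```bash
for k in 1; do python3 -m crank '[[[0,0,0.2,0],[0,0,0,0]]]'|sed -n '2p;4p'; python3 -m crank '[[[0,0,0.2,0],[0,0,0,0]]]'|sed -n '2p;4p'; python3 -m crank '[[[0,0,0.15,0],[0,0,0,0]]]'|sed -n '2p;4p'; done
```

```text
tcp_pos: [0.4411, 0.3845, 0.0407]
force: [0.0, -0.3, -2.8]
tcp_pos: [0.4417, 0.3843, 0.0304]
force: [2.8, -0.7, 0.5]
tcp_pos: [0.4413, 0.3842, 0.0229]
force: [3.5, -0.8, 0.1]
```

```bash
python3 -m crank '[[[0,0,0,0],[0,0,0,0],[0,0,0,0]]]' 30 40|sed -n '4,6p'; python3 -m crank '[[[0,0,-0.5,0],[0,0,-0.8,0],[0,0,-0.8,0],[0,0,-0.8,0],[0,0,-0.6,0]]]'|sed -n '2,6p'
python3 - <<'E'
from h import *
f,K,W=cam("side"); h=cv2.cvtColor(f,cv2.COLOR_RGB2HSV)
a=cv2.resize(f[265:384,165:305],(420,357)); f2,K,W=cam("wrist"); b=cv2.resize(f2,(380,357)); save("b4",np.hstack([a,b]))
E
python3 plan.py 0.526 -0.108 0.1 -1.5
```

```text
force: [-0.3, 1.1, 0.5]
finger_gap: 0.0278
gripper_force: 0.0
tcp_pos: [0.4412, 0.3848, 0.2011]
orientation: [-179.9, -0.0, -26.3]
force: [0.1, 1.0, -0.5]
finger_gap: 0.0297
gripper_force: 0.0
t 10.00 tcp [0.4426 0.3859 0.2027] yaw -26.3 gap 0.0302 gf 0.0 F [-1.  -0.4  0. ]
 units now-yaw [5.87 8.12 2.05] final-yaw [1.93 9.83 2.05] turn -3.1
```

View pics/b4.png

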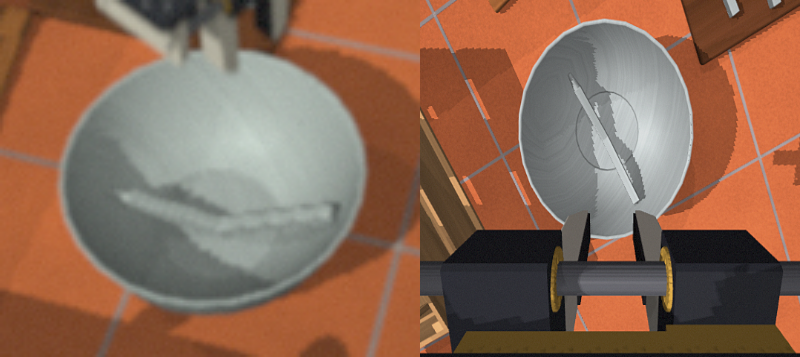

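The left crop (side view) and the right one (wrist view) both show the bent pin lying across the middle of the bowl, released. Now I'll fetch the short pin, gripping it near its blunt end.

```bash
python3 -m crank '[[[0,0,0,-1],[0,0,0,-1],[0,0,0,-1],[0,0,0,-0.1],[0.2,0.9,0,0]]]' 28 |sed -n '2,3p'; python3 -m crank '[[[0.2,0.95,0,0],[0.2,0.95,0,0],[0.2,0.95,0,0],[0.2,0.95,0,0],[0.2,0.95,0,0]]]'|sed -n '2p'; python3 -m crank '[[[0.2,0.95,0,0],[0.2,0.95,0,0],[0.2,0.95,0.4,0],[0,0.9,0.5,0],[0,0,0.5,0]]]'|sed -n '2p';python3 -m crank '[[[0,0,0,0],[0,0,0,0]]]'|sed -n '2,3p'; python3 plan.py 0.526 -0.109 -0.009 -1.6
```

```text
tcp_pos: [0.4484, 0.3444, 0.1975]
orientation: [-179.9, 0.1, -1.2]
tcp_pos: [0.4936, 0.0988, 0.1982]
tcp_pos: [0.5182, -0.0908, 0.1296]
tcp_pos: [0.5182, -0.0835, 0.13]
orientation: [-180.0, 0.1, -1.6]
t 11.70 tcp [ 0.5182 -0.0835  0.13  ] yaw -1.6 gap 0.0280 gf 0.0 F [0.1 0.4 1. ]
 units now-yaw [0.17 0.51 2.78] final-yaw [0.17 0.51 2.78] turn 0.0
```

```bash
python3 -m crank '[[[0.17,0.51,0.5,0],[0,0,0.5,0],[0,0,0,0],[0,0,0,0]]]' |sed -n '2,3p'
python3 - <<'E'
from h import *
f,K,W=cam("wrist"); h=cv2.cvtColor(f,cv2.COLOR_RGB2HSV); m=((h[...,1]<70)&(h[...,2]>105)).astype(np.uint8)
k,l,st,ce=cv2.connectedComponentsWithStats(m)
for i in range(1,k):
    if st[i,4]<400: continue
    P=ray(K,W,np.argwhere(l==i)[:,::-1],.022)[:,:2]; q=P[P[:,0]<P[:,0].min()+.06]
    print(st[i].tolist(),P.min(0).round(4),P.max(0).round(4),"y near blunt",[(q[abs(q[:,0]-x)<.003][:,1].min().round(4),q[abs(q[:,0]-x)<.003][:,1].max().round(4)) for x in (P[:,0].min()+.01,P[:,0].min()+.045)])
E
python3 plan.py 0.526 -0.109 -0.009 -1.6
```

```text
tcp_pos: [0.5267, -0.1086, 0.0811]
orientation: [-180.0, 0.0, -1.4]
[166, 0, 25, 238, 3365] [ 0.4993 -0.0612] [ 0.6634 -0.0453] y near blunt [(np.float64(-0.0552), np.float64(-0.0457)), (np.float64(-0.0568), np.float64(-0.0471))]
[318, 0, 111, 247, 1697] [ 0.489  -0.2349] [ 0.6605 -0.1528] y near blunt [(np.float64(-0.1749), np.float64(-0.1717)), (np.float64(-0.175), np.float64(-0.1718))]
[66, 22, 53, 193, 4660] [ 0.5192 -0.0118] [0.6521 0.0168] y near blunt [(np.float64(-0.003), np.float64(0.0128)), (np.float64(-0.0038), np.float64(0.0121))]
[251, 39, 15, 178, 2388] [ 0.5148 -0.1151] [ 0.6386 -0.1038] y near blunt [(np.float64(-0.1132), np.float64(-0.1041)), (np.float64(-0.1139), np.float64(-0.1044))]
[193, 226, 35, 55, 1285] [ 0.4624 -0.0839] [ 0.5076 -0.0568] y near blunt [(np.float64(-0.0753), np.float64(-0.0577)), (np.float64(-0.0839), np.float64(-0.0692))]
[288, 226, 35, 55, 1279] [ 0.4605 -0.1566] [ 0.5064 -0.1304] y near blunt [(np.float64(-0.1547), np.float64(-0.1381)), (np.float64(-0.1449), np.float64(-0.1304))]
t 12.15 tcp [ 0.5271 -0.1087  0.0815] yaw -1.4 gap 0.0277 gf 0.0 F [1.1 0.2 0.2]
 units now-yaw [-0.02  0.01  1.81] final-yaw [-0.02  0.01  1.81] turn 0.02Traceback (most recent call last):
  File "<stdin>", line 7, in <module>
    return umr_minimum(a, axis, None, out, keepdims, initial, where)
ValueError: zero-size array to reduction operation minimum which has no identity
```

```bash
python3 -m crank '[[[0,0,0.7,0],[0,0,0.7,0],[0,0,0.35,0],[0,0,0.05,0],[0,0,0,0]]]' |sed -n '2,4p'; python3 -m crank '[[[0,0,0,0],[0,0,0,0],[0,0,0,0],[0,0,0,0]]]' 0 3|sed -n '2,6p';  python3 -m crank '[[[0,0,-0.3,0],[0,0,-0.4,0],[0,0,-0.5,0],[0,0,-0.5,0],[0,0,-0.5,0]]]'|sed -n '2,6p'; python3 -m crank '[[[0,0,-0.5,0],[0,0,-0.5,0],[0,0,-0.3,0],[0,0,0,0]]]'|sed -n '2,6p'
python3 - <<'E'
from h import *
f,K,W=cam("wrist"); a=cv2.resize(f,(400,300)); f2,K,W=cam("side"); b=cv2.resize(f2[130:250,190:350],(400,300)); save("p5",np.hstack([a,b]))
E
```

```text
tcp_pos: [0.5275, -0.109, -0.0086]
orientation: [-180.0, -0.1, -1.4]
force: [0.6, -0.0, -0.4]
tcp_pos: [0.5269, -0.1096, -0.0092]
orientation: [-180.0, -0.1, -1.5]
force: [0.4, 0.0, 8.5]
finger_gap: 0.0101
gripper_force: 4.9
tcp_pos: [0.526, -0.1098, 0.1011]
orientation: [-180.0, 0.0, -1.5]
force: [0.4, 0.2, -1.6]
finger_gap: 0.0097
gripper_force: 3.0
tcp_pos: [0.5273, -0.11, 0.167]
orientation: [180.0, -0.2, -1.5]
force: [1.0, 0.1, -0.3]
finger_gap: 0.0101
gripper_force: 3.0
```

View pics/p5.png

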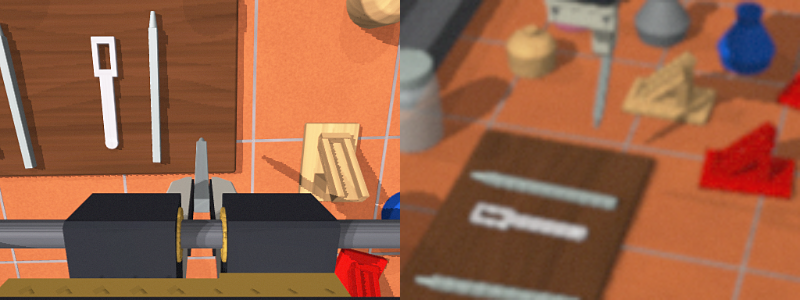

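The left half (wrist view) shows the short pin hanging between the fingers with its tip at about (200,140) in the scaled picture. The right half (side view) shows it hanging nearly vertically beside the rest. Gravity swung it round in the light grip, so it only has to be set into the groove. I'll measure its tilt and the rest from this view.

Run:
```python
from h import *
f,K,W=cam("wrist"); s=r.observe(); print(s["tcp_pos"].round(4))
h=cv2.cvtColor(f,cv2.COLOR_RGB2HSV)
m=((h[...,0]>=12)&(h[...,0]<28)&(h[...,1]<150)&(h[...,2]>105)).astype(np.uint8); m[:,:330]=0; m[:120]=0; m[270:]=0
c=max(cv2.findContours(m,0,1)[0],key=cv2.contourArea); q=cv2.approxPolyDP(c,3,True)[:,0]; print(q.tolist()); print(ray(K,W,q,.008)[:,:2].round(3).tolist())
print("tip",ray(K,W,[(256,180)],.08).round(4),"pivot px",proj(K,W,s["tcp_pos"]+[0,0,.026]))
g=cv2.cvtColor(f,cv2.COLOR_RGB2GRAY)
for n in("side","scene"):
    f,K,W=cam(n); print(n)
    tx=s["tcp_pos"]+[0,0,.026-.113]; px=proj(K,W,[tx])[0]; print("expected tip px",px.round(1))
    np.savez("pics/h_"+n,f=f,K=K,W=W)
    x,y=px.astype(int); h=cv2.cvtColor(f,cv2.COLOR_RGB2HSV); mm=((h[...,1]<90)&(h[...,2]>70)).astype(np.uint8)
    for dy in range(-30,16,3): print(y+dy,[x-12+i for i in np.flatnonzero(mm[y+dy,x-12:x+13])])
```

```text
[ 0.5258 -0.1096  0.1644]
[[392, 156], [383, 246], [395, 245], [407, 256], [466, 257], [474, 251], [456, 197], [462, 157]]
[[0.543, -0.245], [0.445, -0.242], [0.446, -0.255], [0.433, -0.269], [0.43, -0.333], [0.437, -0.341], [0.498, -0.314], [0.54, -0.316]]
tip [[ 0.5367 -0.1077  0.08  ]] pivot px [[259.14629239 245.74113417]]
side
expected tip px [272.5 182.1]
152 [np.int64(268), np.int64(269), np.int64(270), np.int64(271), np.int64(272), np.int64(273), np.int64(274)]
155 [np.int64(271), np.int64(272), np.int64(273), np.int64(274)]
158 [np.int64(270), np.int64(271), np.int64(272), np.int64(273)]
161 [np.int64(270), np.int64(271), np.int64(272), np.int64(273)]
164 [np.int64(269), np.int64(270), np.int64(271), np.int64(272)]
167 [np.int64(269), np.int64(270), np.int64(271), np.int64(272)]
170 [np.int64(268), np.int64(269), np.int64(270), np.int64(271)]
173 [np.int64(268), np.int64(269), np.int64(270), np.int64(271)]
176 [np.int64(268), np.int64(269), np.int64(270)]
179 [np.int64(268), np.int64(269)]
182 []
185 []
188 [np.int64(279), np.int64(280)]
191 []
194 []
197 []
scene
expected t
[... 877 characters left out ...]
.int64(227)]
188 [np.int64(224), np.int64(225), np.int64(226), np.int64(227), np.int64(228)]
191 [np.int64(225), np.int64(226), np.int64(227), np.int64(228), np.int64(229), np.int64(235), np.int64(236), np.int64(237), np.int64(238)]
194 [np.int64(226), np.int64(227), np.int64(228), np.int64(229), np.int64(230), np.int64(234), np.int64(235), np.int64(236), np.int64(237), np.int64(238), np.int64(239)]
197 [np.int64(226), np.int64(227), np.int64(228), np.int64(229), np.int64(230), np.int64(231), np.int64(237), np.int64(238), np.int64(239)]
200 [np.int64(227), np.int64(228), np.int64(229), np.int64(230), np.int64(231)]
203 [np.int64(229), np.int64(230), np.int64(231)]
206 []
209 []
212 []
215 []
```

The pin hangs with about 5° of tilt, its point forward, which is the useful direction. Averaging the three views puts the rest foot at ≈ (0.5225,-0.282). I'll go above it and lower with the point just up-slope of the foot.

```bash
python3 -m crank '[[[0,0,-0.4,0],[0,0,-0.32,0],[-0.05,0.4,0,0],[-0.05,0.6,0,0],[-0.06,0.7,0,0]]]' 0 10 |sed -n '2,3p'; python3 -m crank '[[[-0.06,0.7,0,0],[-0.05,0.6,0,0],[-0.04,0.45,0,0],[0,0,0,0],[0,0,0,0]]]'|sed -n '2,6p';  python3 plan.py 0.506 -0.282 0.115 -1.5
python3 - <<'E'
from h import *
f,K,W=cam("wrist"); s=r.observe(); p=s["tcp_pos"]; np.savez("pics/w6",f=f,K=K,W=W)
g=f.copy()
for q,c in(([p[0]+.011,p[1],p[2]+.026-.1125],(0,0,255)),([.5225,-.282,.014],(0,255,0)),([.543,-.247,.008],(255,0,255)),([.543,-.317,.008],(255,0,255))):
    u=proj(K,W,[q])[0]; cv2.circle(g,tuple(int(v) for v in u),4,c,1)
save("w6",cv2.resize(g[80:280,150:400],(750,600),interpolation=2))
E
```

```text
tcp_pos: [0.516, -0.1944, 0.2003]
orientation: [-180.0, 0.1, -1.4]
tcp_pos: [0.5059, -0.2818, 0.2002]
orientation: [-180.0, 0.1, -1.6]
force: [0.0, 1.1, -0.9]
finger_gap: 0.0101
gripper_force: 10.0
t 15.20 tcp [ 0.5059 -0.2818  0.2002] yaw -1.6 gap 0.0101 gf 10.0 F [ 0.   1.1 -0.9]
 units now-yaw [0.  0.  1.7] final-yaw [0.  0.  1.7] turn -0.01
```

View pics/w6.png

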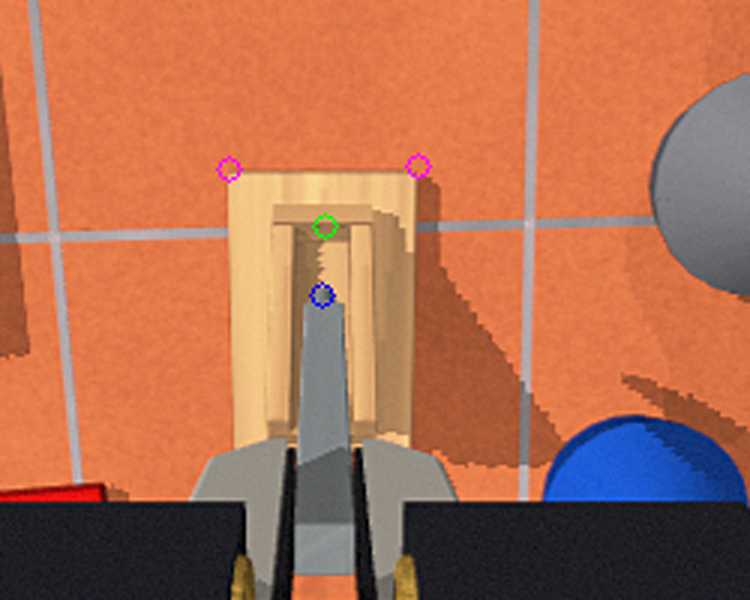

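The picture shows the blue circle (expected tip) on the real tip at (322,297), centred in the groove. The groove foot is at (325,226), matching my green mark. I'll lower, then arc back to 45° with a light grip.

```bash
python3 -m crank '[[[0,0,0.5,0],[0,0,0.6,0],[0,0,0.6,0],[0,0,0.1,0],[0,0,0,0]]]' 0 3 |sed -n '2,6p'; python3 -m crank '[[[0,0,0.1,0],[0,0,0,0]]]'|sed -n '2,6p'
```

```text
tcp_pos: [0.5063, -0.2807, 0.1106]
orientation: [-179.9, 0.1, -1.4]
force: [-0.3, -0.1, -1.3]
finger_gap: 0.0101
gripper_force: 3.0
tcp_pos: [0.507, -0.2818, 0.1069]
orientation: [180.0, -0.1, -1.5]
force: [0.5, 0.0, -0.8]
finger_gap: 0.0102
gripper_force: 3.0
```

```bash
python3 -m crank '[[[-0.18,0,0.04,0],[-0.18,0,0.04,0],[-0.17,0,0.07,0],[-0.17,0,0.08,0],[0,0,0,0]]]'|sed -n '2,6p'; python3 -m crank '[[[-0.14,0,0.1,0],[-0.14,0,0.1,0],[-0.11,0,0.12,0],[-0.11,0,0.13,0],[0,0,0,0]]]'|sed -n '2,6p'
cat > lean.py <<'E'
from h import *
for n in("side","scene"):
    f,K,W=cam(n); d0=np.load(f"pics/{n}.npz"); h=cv2.cvtColor(f,cv2.COLOR_RGB2HSV)
    t=np.array([.5225,-.282,.018]); line=[t+a*np.array([-.707,0,.707]) for a in(0,.04,.08,.1,.125)]
    q=proj(K,W,line); print(n,"expected axis px",q.round(0).tolist())
    mm=((h[...,1]<75)&(h[...,2]>70)).astype(np.uint8)
    x0,y0=q.min(0).astype(int)-8; x1,y1=q.max(0).astype(int)+8
    for y in range(y0,y1,3): print(y,''.join('#' if mm[y,x] else '.' for x in range(x0,x1)),x0)
E
python3 lean.py
```

```text
tcp_pos: [0.4695, -0.2809, 0.0942]
orientation: [-180.0, 0.1, -1.6]
force: [-0.2, 0.2, -1.7]
finger_gap: 0.0098
gripper_force: 3.0
tcp_pos: [0.4453, -0.2802, 0.0712]
orientation: [-180.0, 0.1, -1.5]
force: [-1.5, -0.3, 0.8]
finger_gap: 0.0102
gripper_force: 3.0
side expected axis px [[287.0, 166.0], [296.0, 160.0], [305.0, 154.0], [310.0, 151.0], [315.0, 147.0]]
138 .....###################################.... 279
141 ......#################################..... 279
144 .......################.#....#######........ 279
147 ..........###########........#########...... 279
150 ............................#######......... 279
153 .......................########............. 279
156 ..............#...####...##................. 279
159 .............#####.......................... 279
162 ..........###............................... 279
165 ............................................ 279
168 ............................................ 279
171 ............................................ 279
scene expected axis px [[185.0, 253.0], [176.0, 242.0], [167.0, 232.0], [162.0, 226.0], [156.0, 219
[... 239 characters left out ...]
########............................ 147
226 ......############............................ 147
229 ...............######......................... 147
232 .................#######...................... 147
235 ....................#######................... 147
238 ......................#######................. 147
241 .........................#######.............. 147
244 ...........................#######............ 147
247 ..............................######.......... 147
250 .................................#####........ 147
253 ....................................##........ 147
256 .............................................. 147
259 .............................................. 147
```

The pin lies along the expected 45° line in both views. I'll release it and let it rest.

```bash
python3 -m crank '[[[0,0,0,0],[0,0,0,0],[0,0,0,0],[0,0,0,0],[0,0,0,0]]]' 30 3|sed -n '2,6p'; python3 -m crank '[[[0,0,0,0],[0,0,0,0],[0,0,0,0],[0,0,0,0]]]'|sed -n '5,6p'; python3 lean.py; python3 plan.py .4453 -.2802 .0712 -1.5
```

```text
tcp_pos: [0.4467, -0.2803, 0.0723]
orientation: [180.0, -0.0, -1.5]
force: [0.2, 0.6, 0.2]
finger_gap: 0.0299
gripper_force: 0.0
finger_gap: 0.0298
gripper_force: 0.0
side expected axis px [[287.0, 166.0], [296.0, 160.0], [305.0, 154.0], [310.0, 151.0], [315.0, 147.0]]
138 .....###################################.... 279
141 ......#################################..... 279
144 .......################.#...########........ 279
147 ..........###########.......##########...... 279
150 ............................#######......... 279
153 .......................#######.............. 279
156 ..............#...#####..................... 279
159 .............#####.......................... 279
162 ..........###............................... 279
165 ............................................ 279
168 ............................................ 279
171 ............................................ 279
scene expected axis px [[185.0, 253.0], [176.0, 242.0], [167.0, 232.0], [162.0, 226.0], [156.0, 219.0]]
211 ............########......................#... 147
214 ........#####...######.........
[... 302 characters left out ...]
..............#######...................... 147
235 ...................#######.................... 147
238 ......................#######................. 147
241 .........................#######.............. 147
244 ...........................#######............ 147
247 ..............................######.......... 147
250 .................................#####........ 147
253 ....................................##........ 147
256 .............................................. 147
259 .............................................. 147
t 18.05 tcp [ 0.4465 -0.2803  0.0722] yaw -1.5 gap 0.0301 gf 0.0 F [-0.2 -0.2  0.4]
 units now-yaw [-0.02 -0.    0.02] final-yaw [-0.02 -0.    0.02] turn 0.0
```

```bash
python3 -m crank '[[[0,0,0,0],[0,0,0,0],[0,0,0,0],[0,0,0,0]]]' 0 3|sed -n '2,6p'; python3 -m crank '[[[0.11,0,-0.13,0],[0.11,0,-0.12,0],[0.14,0,-0.11,0],[0.14,0,-0.1,0],[0.17,0,-0.09,0]]]'|sed -n '2,6p'; python3 -m crank '[[[0.17,0,-0.08,0],[0.18,0,-0.06,0],[0.18,0,-0.05,0],[0.12,0,-0.1,0],[0,0,-0.3,0]]]'|sed -n '2,6p'; python3 -m crank '[[[0,0,-0.6,0],[0,0,-0.7,0],[0,0,-0.3,0],[0,0,0,0],[0,0,0,0]]]'|sed -n '2,6p'
cat > tip.py <<'E'
from h import *
from scipy.optimize import least_squares
def tip(L=.113):
    s=r.observe(); p=s["tcp_pos"]+[0,0,.026]; V=[]
    for n in("side","scene"):
        f,K,W=cam(n); V.append((n,K,W,cv2.cvtColor(f,cv2.COLOR_RGB2HSV)))
    print("pivot",p.round(4))
    for n,K,W,h in V:
        m=((h[...,1]<90)&(h[...,2]>60)).astype(np.uint8); q=proj(K,W,[p-[0,0,a] for a in(.04,.06,.08,.1,.113,.12)]); print(n,q.round(0).tolist())
        x0=int(q[:,0].min())-14
        for y in range(int(q[0,1]),int(q[-1,1])+9,2): print(y,''.join('#' if m[y,x] else '.' for x in range(x0,x0+30)),x0)
tip()
E
python3 tip.py
```

```text
tcp_pos: [0.4465, -0.2803, 0.0722]
orientation: [180.0, 0.0, -1.5]
force: [0.6, -0.8, -0.4]
finger_gap: 0.0104
gripper_force: 3.0
tcp_pos: [0.4808, -0.2812, 0.1003]
orientation: [180.0, -0.0, -1.5]
force: [-0.5, -1.0, -1.9]
finger_gap: 0.0101
gripper_force: 3.0
tcp_pos: [0.5129, -0.2815, 0.1284]
orientation: [-180.0, 0.1, -1.4]
force: [0.1, 0.5, -0.6]
finger_gap: 0.0101
gripper_force: 3.0
tcp_pos: [0.5123, -0.2817, 0.2088]
orientation: [-180.0, 0.0, -1.5]
force: [0.0, 1.3, -1.0]
finger_gap: 0.0098
gripper_force: 3.0
pivot [ 0.5123 -0.2817  0.2348]
side [[292.0, 119.0], [291.0, 124.0], [291.0, 130.0], [291.0, 136.0], [291.0, 139.0], [291.0, 141.0]]
118 ..........####................ 277
120 .........####.....##.......... 277
122 ........###############....... 277
124 .......####..###########...... 277
126 ......####...##########....... 277
128 .....####...###########....... 277
130 ....####....############...#.. 277
132 ....###...#################... 277
134 ....##...##################... 277
136 .......######################. 277
138 .......######################. 277
140 .......######################. 277
142 ........####################.. 277
144 .........##################... 277
146 ..........###############..... 277
148 ...............######......... 277
scene [[170.0, 222.0], [172.0, 225.0], [173.0, 229.0], [175.0, 232.0], [176.0, 235.0], [176.0, 236.0]]
221 .......##...######............ 155
223 .............######........... 155
225 ...............######......... 155
227 ................######........ 155
229 .................######....... 155
231 ..................#######..... 155
233 ....................######.... 155
235 ....................########.. 155
237 ......................#######. 155
239 .......................####### 155
241 .........................##### 155
243 .............................. 155
```

Run:
```python
from h import *
from scipy.optimize import least_squares
T={n:np.load(f"pics/{n}.npz") for n in("side","scene")}
def tri(a,b): return least_squares(lambda p:np.r_[proj(T["side"]["K"],T["side"]["W"],[p])[0]-a,proj(T["scene"]["K"],T["scene"]["W"],[p])[0]-b],[.52,-.28,.12])
for a,b in[((282.,134.5),(183.,242.)),((268.5,181.),(230,204.5))]:
    q=tri(a,b); print(q.x.round(4),np.abs(q.fun).max().round(1))
# vase mouth refinement: dark opening / rim in current pictures
f,K,W=cam("wrist"); np.savez("pics/w7",f=f,K=K,W=W); print(proj(K,W,[[.536,-.44,.085],[.536,-.44,0]]).round())
```

```text
[ 0.5439 -0.2854  0.1309] 0.4
[ 0.5388 -0.1141  0.0756] 0.1
[[433. 152.]
 [396. 143.]]
```

Run:
```python
from h import *
d=np.load("pics/w7.npz"); f,K,W=d["f"],d["K"],d["W"]; g=cv2.cvtColor(f,cv2.COLOR_RGB2GRAY); h=cv2.cvtColor(f,cv2.COLOR_RGB2HSV)
for y in range(90,230,5): print(y,' '.join(f"{g[y,x]:3d}" if h[y,x,1]<80 else "  ." for x in range(350,512,5)))
c=proj(K,W,[[.536+.0145*np.cos(a),-.438+.0145*np.sin(a),.085] for a in np.linspace(0,6.28,5)[:4]]); print(c.round(0).tolist())
```

```text
90   .   .   .   .   .   .   .   .   .   .   .   .   .   .   .   .   .   .   .   .   .   .   .   .   .   .   .   . 157   .   .   .   .
95   .   .   .   .   .   .   .   .   .   .   .   .   .   .   .   .   .   .   .   .   .   .   .   .   .   .   .   . 161   .   .   .   .
100   .   .   .   .   .   .   .   .   .   .   .   .   .   .   .   .   .   .   .   .   .   .   .   .   .   .   .   .   .   .   .   .   .
105   .   .   .   .   .   .   .   .   .   .   .   .   .   .   .   .   .   .   .   .   .   .   .   .   .   .   .   .   .   .   .   .   .
110   .   .   .   .   .   .   .   .   .   . 131 126 117 111   .   .   .   .   .   .   .   .   .   .   .   .   . 148   .   .   .   .   .
115   .   .   .   .   .   .   .   . 135 134 133 127 122 111 107  98   .   .   .   .   .   .   .   .   .   .   . 165   .   .   .   .   .
120   .   .   .   .   .   . 134 141 140 136 132 129 128 115 109  98  84   .   .   .   .   .   .   .   .   .   . 171   .   .   .   .   .
125   .   .   .   .   . 123 137 140 140 135 137 134 130 123 113 101  91   .   .   .   .   .   .   .   .   .   . 169   .   .   .   .   .
130   .   .   
[... 2070 characters left out ...]
  .   .   .   .   .   .   .   .   .   .   .   .   .   .   . 170   .   .   .   .   .   .   .
210   .   .   .   .   .   .   .   .   .   .   .   .   .   .   .   .   .   .   .   .   .   .   .   .   .   .   .   .   .   .   .   .   .
215   .   .   .   .   .   .   .   .   .   .   .   .   .   .   .   .   .   .   .   .   .   .   .   .   .   .   .   .   .   .   .   .   .
220   .   .   .   .   .   .   .   .   .   .   .   .   .   .   .   .   .   .   .   .   .   .   .   . 156   .   .   .   .   .   .   .   .
225   .   .   .   .   .   .   .   .   .   .   .   .   .   .   .   .   .   .   .   .   .   .   .   . 167   .   .   .   .   .   .   .   .
[[432.0, 136.0], [414.0, 153.0], [429.0, 168.0], [447.0, 152.0]]
```

The vase mouth is confirmed in the wrist view at (0.536,-0.4375) in the robot frame. The pin kept about 17° of tilt, so I'll set its tip back on the groove foot and swing it upright there before going to the vase.

```bash
python3 -m crank '[[[-0.25,0,0,0],[-0.24,0,0.3,0],[0,0,0.6,0],[0,0,0.6,0],[0,0,0.4,0]]]'|sed -n '2,4p'; python3 -m crank '[[[0,0,0.08,0],[0,0,0.06,0],[0,0,0.06,0],[0,0,0,0]]]'|sed -n '2,4p';python3 -m crank '[[[0,0,0.06,0],[0,0,0,0],[0,0,0,0]]]'|sed -n '2,4p'
```

```text
tcp_pos: [0.486, -0.2809, 0.1121]
orientation: [-180.0, 0.1, -1.5]
force: [-0.1, 0.3, -1.5]
tcp_pos: [0.4881, -0.2816, 0.1047]
orientation: [180.0, -0.0, -1.5]
force: [0.7, 0.5, 0.3]
tcp_pos: [0.4882, -0.2814, 0.1015]
orientation: [180.0, -0.0, -1.5]
force: [1.0, -0.4, 0.4]
```

```bash
python3 -m crank '[[[0.16,0,-0.03,0],[0.16,0,-0.02,0],[0.16,0,-0.01,0],[0.16,0,0,0],[0.16,0,0,0]]]'|sed -n '2,4p'; python3 -m crank '[[[0.06,0,0,0],[0,0,0,0],[0,0,0,0]]]'|sed -n '2,4p'; python3 -m crank '[[[0,0,-0.3,0],[0,0,-0.6,0],[0,0,-0.6,0],[0,0,-0.5,0],[0,0,0,0]]]' 0 8|sed -n '2,4p';python3 tip.py
```

```text
tcp_pos: [0.5289, -0.2823, 0.1041]
orientation: [180.0, 0.0, -1.5]
force: [-0.4, 0.1, 0.1]
tcp_pos: [0.5306, -0.2824, 0.104]
orientation: [-180.0, 0.0, -1.5]
force: [-0.8, 0.5, -1.8]
tcp_pos: [0.532, -0.2836, 0.2074]
orientation: [179.9, -0.3, -1.5]
force: [0.4, 0.2, -0.7]
pivot [ 0.532  -0.2836  0.2334]
side [[285.0, 118.0], [285.0, 124.0], [285.0, 129.0], [285.0, 135.0], [285.0, 138.0], [285.0, 140.0]]
117 ................####.......... 271
119 ................####.......... 271
121 ................############.. 271
123 ................############## 271
125 ................#############. 271
127 ................#############. 271
129 ................############## 271
131 ................############## 271
133 ...............############### 271
135 ..............################ 271
137 .............################# 271
139 .............################# 271
141 ..............################ 271
143 ..............################ 271
145 ...............############### 271
147 .................############. 271
scene [[175.0, 228.0], [177.0, 231.0], [178.0, 235.0], [180.0, 238.0], [181.0, 240.0], [181.0, 241.0]]
227 ......#########............... 161
229 .........#######.............. 161
231 ..........#######............. 161
233 ...........######............. 161
235 ............#####............. 161
237 ..............###............. 161
239 .............................. 161
241 .............................. 161
243 .............................. 161
245 ...........##................. 161
247 .............................. 161
249 .............................. 161
```

```bash
python3 -m crank '[[[0.1,0.5,0,0],[0.1,0.7,0,0],[0.1,0.7,0,0],[0.1,0.7,0,0],[0,0.47,0,0]]]'|sed -n '2,4p'; python3 -m crank '[[[0,0,0,0],[0,0,0,0],[0,0,0,0]]]'|sed -n '2,4p'
python3 - <<'E'
from h import *
s=r.observe(); p=s["tcp_pos"]+[0,0,.026]; print("pivot",p.round(4))
for n in("side","scene"):
    f,K,W=cam(n); np.savez("pics/v_"+n,f=f); b=np.load(f"pics/{n}.npz")["f"]
    df=np.abs(f.astype(int)-b).max(2); q=proj(K,W,[p-[0,0,a] for a in(.03,.07,.113)]); m=proj(K,W,[[.536,-.4375-.004,.085]])[0]; print(n,q.round(1).tolist(),"mouth",m.round(1))
    x0=int(q[:,0].mean())-14
    for y in range(int(q[0,1]),int(q[-1,1])+10): print(y,' '.join(f"{df[y,x]:3d}" for x in range(x0,x0+28)),x0)
E
```

```text
tcp_pos: [0.5461, -0.4385, 0.202]
orientation: [-180.0, 0.1, -1.6]
force: [0.0, 0.3, -0.9]
tcp_pos: [0.5469, -0.4348, 0.203]
orientation: [-179.9, 0.1, -1.4]
force: [0.7, -0.3, -1.3]
pivot [ 0.5469 -0.4348  0.229 ]
side [[292.3, 93.3], [292.0, 104.2], [291.7, 115.5]] mouth [295.1 123. ]
93   3   3   3   4   4   4   4   4   5   3   4   2   3   2  32  74  94  98  75  31   5   2   2   4   7   6   1   1 278
94   4   1   1   4   2   2   7   4   3   7   3   3   2   5  16  70  97  94  70  25   4   3   5   5   2   3   3   2 278
95   5   3   1   4   5   5   7   3   4   7   5   2   1   3  15  56  80  89  65  25   6   4   2   2   3   2   2   4 278
96   3   6   3   3   1   9   3   4   3   5   6   2   6   2  10  48  72  84  61  26   3   1   3   8   2   4   7   6 278
97   6   3   5   4   6   3   1   2   3   4   5   3   4   3   7  42  72  90  63  29   4   5   6   2   1   2   4   2 278
98   4   2   2   3   2   5   5   3   4   6   3   2   4   3  11  43  70  78  65  30   5   4   3   2   1   2   2   5 278
99   5   6  11   4   3   1   6   2  10   2   6   4   2   9  13  45  74  84  58  30   2   4   1   3
[... 4915 characters left out ...]
   5   3   4   6   4   3   3   5   3   3   2   3   4   2   6   1   4   3   1   5   1   4   4   5 118
295   2   3   6   5   1   5   3   3   6   3   1   3   4   4   2   4   4   3   2   2   3   4   2   2   4   4   4   2 118
296   2   5   4   7   1   2   3   3   2   4   5   5   4   5   4   1   4   3   4   4   3   3   4   4   4   2   4   3 118
297   3   4   4   4   2   3   3   6   4   3   1   3   3   3   4   5   2   1   3   5   5   3   5   4   2   3   3   3 118
298   3   3   2   4   3   4   4   3   2   2   4   1   3   5   4   3   5   5   4   3   4   2   4   4   5   4   3   2 118
299   3   2   6   5   4   6   4   3   4   2   4   3   1   3   2   3   2   5   5   2   4   2   4   5   2   6   3   4 118
```

Run:
```python
from h import *
from scipy.optimize import least_squares
T={n:np.load(f"pics/{n}.npz") for n in("side","scene")}
q=least_squares(lambda p:np.r_[proj(T["side"]["K"],T["side"]["W"],[p])[0]-(295,116),proj(T["scene"]["K"],T["scene"]["W"],[p])[0]-(132.7,288.2)],[.52,-.43,.12])
print(q.x.round(4),q.fun.round(1))
m=least_squares(lambda p:np.r_[proj(T["side"]["K"],T["side"]["W"],[p])[0]-(295.5,123),proj(T["scene"]["K"],T["scene"]["W"],[p])[0]-(137,293)],[.52,-.43,.08]); print("mouth",m.x.round(4),m.fun.round(1))
print(r.observe()["tcp_pos"].round(4))
```

```text
[ 0.534  -0.4383  0.1153] [ 0.7 -0.3  0.5  0.2]
mouth [ 0.5356 -0.4395  0.0853] [-0.4  0.2 -0.3 -0.1]
[ 0.5473 -0.4349  0.2038]
```

The tip is over the mouth: tip (0.534,-0.438), mouth (0.5356,-0.4395), both from the same cameras, with about 6° of lean. I'll insert it.

```bash
python3 -m crank '[[[0.03,0.03,0.1,0],[0,0,0.25,0],[0,0,0.25,0],[0,0,0.25,0],[0,0,0,0]]]' 0 3|sed -n '2,4p'; python3 -m crank '[[[-0.02,0,0.2,0],[-0.02,0,0.2,0],[-0.02,0,0.2,0],[0,0,0,0]]]'|sed -n '2,6p'
```

```text
tcp_pos: [0.5474, -0.4369, 0.1589]
orientation: [-179.9, 0.2, -1.5]
force: [-0.1, 0.0, -0.7]
tcp_pos: [0.5445, -0.4373, 0.1299]
orientation: [-179.9, 0.1, -1.5]
force: [0.1, 0.5, -1.3]
finger_gap: 0.01
gripper_force: 3.0
```

```bash
python3 -m crank '[[[-0.02,0,0.2,0],[-0.02,0,0.2,0],[0,0,0.15,0],[0,0,0,0]]]'|sed -n '2,6p'; python3 -m crank '[[[0,0,0.08,0],[0,0,0,0],[0,0,0,0]]]'|sed -n '2,4p'; python3 -m crank '[[[0,0,0.06,0],[0,0,0,0],[0,0,0,0]]]'|sed -n '2,4p';  python3 -m crank '[[[0,0,0.06,0],[0,0,0,0],[0,0,0,0]]]'|sed -n '2,4p'
```

```text
tcp_pos: [0.5428, -0.4373, 0.1027]
orientation: [-179.9, 0.1, -1.5]
force: [1.0, 1.1, -0.6]
finger_gap: 0.0101
gripper_force: 3.0
tcp_pos: [0.5436, -0.4379, 0.1003]
orientation: [180.0, -0.0, -1.5]
force: [0.3, -0.2, -0.2]
tcp_pos: [0.5434, -0.4378, 0.0972]
orientation: [-180.0, 0.0, -1.5]
force: [-0.1, 0.2, -0.8]
tcp_pos: [0.5433, -0.4378, 0.094]
orientation: [-180.0, 0.0, -1.5]
force: [-0.2, -0.1, -1.1]
```

```bash
python3 -m crank '[[[0,0,0.06,0],[0,0,0,0],[0,0,0,0]]]'|sed -n '2,4p'; python3 -m crank '[[[0,0,0.06,0],[0,0,0,0],[0,0,0,0]]]'|sed -n '2,4p';  python3 -m crank '[[[0,0,0.06,0],[0,0,0,0],[0,0,0,0]]]'|sed -n '2,4p'
```

```text
tcp_pos: [0.5436, -0.438, 0.0914]
orientation: [180.0, -0.0, -1.5]
force: [0.7, 1.0, 1.5]
tcp_pos: [0.5435, -0.4379, 0.0882]
orientation: [180.0, -0.0, -1.5]
force: [0.2, -0.8, 2.4]
tcp_pos: [0.5433, -0.4378, 0.0849]
orientation: [-180.0, 0.0, -1.5]
force: [0.3, 0.3, 2.4]
```

The floor was felt at a reading of z ≈ 0.091, and the pin now slips in the light grip with its point on the floor. Release and retreat straight up.

```bash
python3 -m crank '[[[0,0,0,0],[0,0,0,0],[0,0,0,0],[0,0,0,0]]]' 40 3|sed -n '4,6p'; python3 -m crank '[[[0,0,-0.3,0],[0,0,-0.6,0],[0,0,-0.8,0],[0,0,-0.8,0],[0,0,-0.5,0]]]'|sed -n '2,6p'
python3 - <<'E'
from h import *
for n,x0,x1,y0,y1 in(("side",282,316,95,150),("scene",118,162,270,318)):
    f,K,W=cam(n); b=np.load(f"pics/{n}.npz")["f"]; np.savez("pics/e_"+n,f=f)
    df=np.abs(f.astype(int)-b).max(2); print(n,"top expected vertical",proj(K,W,[[.5356,-.4395,.131],[.5356,-.4395,.085]]).round(1).tolist())
    for y in range(y0,y1,2): print(y,''.join('#' if df[y,x]>22 else '.' for x in range(x0,x1)),x0)
E
```

```text
force: [-0.6, 0.5, 0.1]
finger_gap: 0.0369
gripper_force: 0.0
tcp_pos: [0.5439, -0.4388, 0.2398]
orientation: [179.9, -0.2, -1.5]
force: [0.7, 0.0, -0.1]
finger_gap: 0.0399
gripper_force: 0.0
side top expected vertical [[295.4, 111.4], [295.1, 123.3]]
95 .................................. 282
97 .................................. 282
99 .................................. 282
101 .................................. 282
103 .................................. 282
105 .................................. 282
107 .................................. 282
109 .........#........................ 282
111 .......#####...................... 282
113 .......#####...................... 282
115 .......#####...................... 282
117 ........####...................... 282
119 ........#####..................... 282
121 .........##.####.................. 282
123 .........###.##................... 282
125 .................................. 282
127 ................................## 282
129 ..............................#### 282
131 .................................. 282
133 ..............................
[... 985 characters left out ...]
....... 118
292 ...............#######...................... 118
294 .................####....................... 118
296 ............................................ 118
298 ............#####........................... 118
300 ...............#............................ 118
302 ............................................ 118
304 ............................................ 118
306 ............................................ 118
308 ............................................ 118
310 ............................................ 118
312 ............................................ 118
314 ............................................ 118
316 ............................................ 118
```

Run:
```python
from h import *
s=r.observe(); print(s["t"],s["finger_gap"]); print(r.job_done())
```

```text
27.7 0.040119030220115925
the job is handed in; nothing more can be done
None
```

I handed the job in at 27.7 s: the bent pin is in the bowl, and the short pin leaned in the rest's groove, was let go, and now stands point down on the vase's floor, leaning roughly 8°; nothing else looked disturbed, but the hand-in gave no verdict.

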